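# Empty the marking tray and slide it home under the laser head

## Robot

A 6-joint arm with a two-finger parallel gripper is mounted at the origin on the work surface. World frame = base frame: x ahead of the robot, y to its left, z up, the work surface at z = 0. Lengths are in m, angles in rad, forces in N, time in s.
With the tool pointing down it reaches from about 0.375 to 0.9 m from the base axis. Payload 3.1 kg.
Tool frame: the origin (TCP) lies at the very end of the fingers, on their centre line; the grasp point (between the pads) lies 19 mm behind it; z points along the fingers, y is the line along which they close (so a half turn about z gives the same grasp; the last joint's range is limited). The gripper opens to 87 mm and grips with 3 to 60 N. Pads are 19 mm wide; open, the fingers measure 117 mm over their backs; the gripper's body (75 mm by 190 mm) begins 51 mm behind the grasp point.
Start: joints at [-1.29, 0.527, 1.433, -0, 1.181, -0.178], TCP at [0.277, -0.56, 0.223] pointing down, gripper open.
Joint ranges: [-3.08, 3.08], [-0.75, 2.2], [0.22, 2.44], [-1.43, 4.57], [0, 2.65], [-2.85, 2.85]. Speed limits (rad/s): [2.79, 2.79, 3.14, 3.14, 3.14, 3.14].

## Interface

Orientations are given as a unit quaternion [x, y, z, w].
In Python, from rig import status, viewer, robot gives the robot as it stands.
- The arm moves only by the tool arm_command, never from a script. Its arguments are lists of equal length, an entry for each row: "delta_rot": the turn, a rotation vector about the tool's x, y, z in degrees, a list of three; "delta_pos": the shift along the tool's x, y, z in m, a list of three; "gripper": the closure, from -1 (fully open) to 1 (shut). In form: {"delta_rot": [[rx, ry, rz], ...], "delta_pos": [[dx, dy, dz], ...], "gripper": [gripper, ...]}. A call has 1 to 12 rows; each row is the pose to reach, as a shift and turn from the pose commanded when the call began, along the tool's axes at that moment; what a row does not reach only later rows make up. A row lasts 1/12 s, in which the tool goes at most 41.7 mm and 7.16 degrees, less where a joint would pass 70% of its speed; a pose out of reach is approached as far as the arm can. A call with a gripper value outside its range is refused whole. The fingers move at their own pace and stop on an object; "grip_force" is the grip in N (left out, the last holds). Time passes only in rows, so rows that repeat a pose let the fingers close. It gives the time, the measured TCP pose, the force, the opening and the grip force at its end, in the units of the state.
- status.get_obs(): the state, without advancing time (a new reading comes with each control period).
- viewer.camera(name): name is "side" or "top"; returns a dict with "pixels" (384x512x3 uint8, blue, green, red), "fx", "fy", "cx", "cy" (pixels), "pose" (4x4, takes a point from camera to world coordinates). Camera axes: x right, y down, z forward; pixel columns grow to the right and rows downward; lengths in m; the calibration is good to about 2 mm. A picture is of the moment at which its call begins. There is no depth.
- robot.hand_in(): hands the job in; it is judged then, once.
The state is a dict: "time": time; "q": joint angles; "joint_velocities": joint speeds; "joint_torque": joint torques, N m; "position": TCP position; "tool_rot": TCP orientation; "ft_force": force on the tool from outside, world axes, zero at the start; "moment": the same for the moment, N m; "grip_width": finger opening in m; "grip_force": force on a finger pad.
Only numpy, scipy, OpenCV 4.12 (cv2) and the standard library are available. Lean on these libraries where they do the work, as an engineer would, in place of code of your own. Each camera call takes 0.05 s, during which the arm holds its last target. There are 200 camera calls.

## Task

Draw the scoop tray with its four hexagonal blanks out through the frame under the laser head without spilling any, empty all the blanks into the open bin, then slide the empty tray back under the frame until it is fully home against the end stop and let go. Leave the bin and everything else on the bench where they are.

Things in the scene. Friction and masses are not known exactly. Their poses are not given: they have to be found in the camera images.
- station: Fixed laser marking station on a 12 mm thick aluminium plate with a tray guide. Origin: on the bench, straight below the tray's origin when the tray is fully home; +x is the push-in direction, z up. The tray slides on the plate's top between two fences 12 mm high, 90 mm apart (y -45 to 45 mm), from x = -68 mm to the end stop, whose face is at x = 70.5 mm.
- mouth (a point): Middle of the guide's mouth, on the plate's top at its front edge (station x = -90 mm, 12 mm above the bench). The fences flare to about 108 mm apart here. In front of it is only bench.
- frame_edge (a point): Middle of the top front edge of the steel frame that bridges the guide from station x = -40 to 80 mm. Its underside is 36 mm and its top 40 mm above the plate, so the tray can only be slid in and out under it. A 62 x 70 mm window in its top shows the tray below.
- lens (a point): Middle of the underside of the laser lens (72 mm across), 200 mm above the bench at station x = 52 mm. The head's box, 110 x 110 mm, starts 40 mm higher; a red tube runs on from it along +x, and a column 590 mm tall stands at station x = 260, y = 115 mm.
- tray: Loose aluminium scoop tray, at the start in the guide, home or up to 25 mm short of it. Pan 140 mm (x) by 84 mm (y), floor 3 mm; walls 3 mm thick and 22 mm high at both sides and at the -x end; no wall at the +x end, where parts slide out. Origin: centre of the pan's underside, z up, +x towards the end stop. 0.11 to 0.23 kg.
- grip (a point): Top centre of the tray's black upright grip block, 24 x 24 mm, reaching from 6 to 60 mm above the tray's underside at tray x = -120 mm. It stands on a tongue 6 mm thick, 30 mm wide, from the pan's -x end to x = -137 mm; 38 mm are free between block and pan.
- lip (a point): Middle of the tray's open end, on the floor's upper side (tray x = 70 mm, z = 3 mm).
- bin: Loose grey open-topped plastic bin, 220 mm (x) x 180 mm (y) x 70 mm tall, walls and floor 4 mm, 0.8 kg. Origin: centre of its underside, z up.
- blank0: Loose hexagonal aluminium blank, 26 mm across flats, 14 mm thick, about 28 g, lying flat in the tray at the start. Origin: centre of its underside face.
- blank1: Loose hexagonal aluminium blank, 26 mm across flats, 14 mm thick, about 28 g, lying flat in the tray at the start. Origin: centre of its underside face.
- blank2: Loose hexagonal aluminium blank, 26 mm across flats, 14 mm thick, about 28 g, lying flat in the tray at the start. Origin: centre of its underside face.
- blank3: Loose hexagonal aluminium blank, 26 mm across flats, 14 mm thick, about 28 g, lying flat in the tray at the start. Origin: centre of its underside face.
- carton: Bystander: blue carton 130 x 90 x 75 mm. Origin: about the middle, on the bench.
- white_box: Bystander: white box 120 x 100 x 55 mm. Origin: about the middle, on the bench.
- case: Bystander: black spectacle case 150 x 64 x 64 mm, lying along its x. Origin: about the middle, on the bench.
- lens_can: Bystander: black round lens can, 72 mm diameter, 55 mm tall. Origin: about the middle, on the bench.
- hex_key: Bystander: steel L-shaped key lying flat, 110 x 30 mm, 8 mm thick, long leg along its x. Origin: about the middle, on the bench.
- hex_key2: Bystander: smaller steel L-shaped key lying flat, 80 x 20 mm, 6 mm thick. Origin: about the middle, on the bench.

How it is judged:
By the outcome, as a careful person would: the job done as asked, in the order asked, and still so for the second after the job is handed in, with the robot touching nothing.
It also fails if it takes over 72 s, if anything falls off the work surface, if the arm or the gripper's body presses on something with over 40 N, if the wrist force passes 120 N, or if a joint passes its speed limit or range.

## Working session

There is one attempt and no reset: what is moved stays moved. The work goes in short steps, Python scripts to look and compute and a tool call to move; the robot and the scene stay as the last step left them, time stands still between calls to the robot, and variables do not carry over. Pictures are saved under pics/ and viewed, at most 10 in all, crops included, and the job is handed in when it is done.

Besides the shell and the picture viewer there is one more tool, called as name(argument=value, ...) on one line, values as JSON. arm_command: Moves the arm, as the interface text tells. Its arguments: {"type":"object","properties":{"delta_rot":{"type":"array","items":{"type":"array","items":{"type":"number"}}},"delta_pos":{"type":"array","items":{"type":"array","items":{"type":"number"}}},"gripper":{"type":"array","items":{"type":"number"}},"grip_force":{"type":"number"}},"required":["delta_rot","delta_pos","gripper"]}

```bash
ls; mkdir -p pics
python3 - <<'E'
from rig import status, viewer
import cv2, numpy as np
o=status.get_obs(); print(o)
for n in("top","side"):
    c=viewer.camera(n); cv2.imwrite(f"pics/{n}0.png",cv2.resize(c["pixels"],(800,600),interpolation=cv2.INTER_CUBIC))
    np.savez(f"{n}.npz",K=[c["fx"],c["fy"],c["cx"],c["cy"]],pose=c["pose"]); print(n,c["fx"],c["fy"],c["cx"],c["cy"],np.round(c["pose"],3).tolist())
    cv2.imwrite(f"{n}_raw.png",c["pixels"])
E
```

```text
pics
{'time': 0.0, 'q': array([-1.28948418e+00,  5.28481692e-01,  1.43392824e+00, -2.08238880e-05,
        1.18137508e+00, -1.78511502e-01]), 'joint_velocities': array([-0.00157277, -0.00012681,  0.00021781, -0.00070217,  0.00046646,
       -0.00114943]), 'joint_torque': array([ 1.81192736e-04, -4.40041924e+01, -1.76597857e+01,  6.33521006e-02,
        5.85227937e-02, -1.65051201e-04]), 'position': array([ 0.27717363, -0.55934859,  0.22155384]), 'tool_rot': array([ 9.73685005e-01,  2.27895390e-01, -6.59345024e-05, -1.09423699e-03]), 'ft_force': array([ 0.17239036,  0.58899978, -0.10712635]), 'moment': array([0.01887712, 0.02682395, 0.00278015]), 'grip_force': 0.0, 'grip_width': 0.08729549112873868}
top 439.79372303965005 439.79372303965005 256.9435866045062 193.37530171486048 [[-0.022, -0.989, 0.143, 0.396], [-1.0, 0.02, -0.017, 0.02], [0.014, -0.143, -0.99, 1.262], [0.0, 0.0, 0.0, 1.0]]
side 474.5175297971871 474.5175297971871 249.4510431287245 197.91716959784338 [[-0.992, -0.062, 0.11, 0.384], [-0.124, 0.628, -0.768, 1.054], [-0.021, -0.775, -0.631, 1.021], [0.0, 0.0, 0.0, 1.0]]
```

View pics/top0.png

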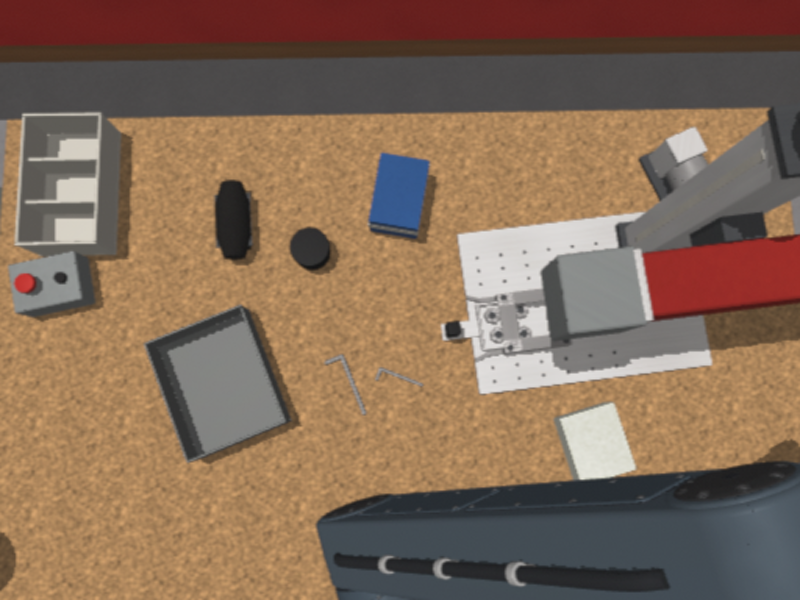

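View pics/side0.png

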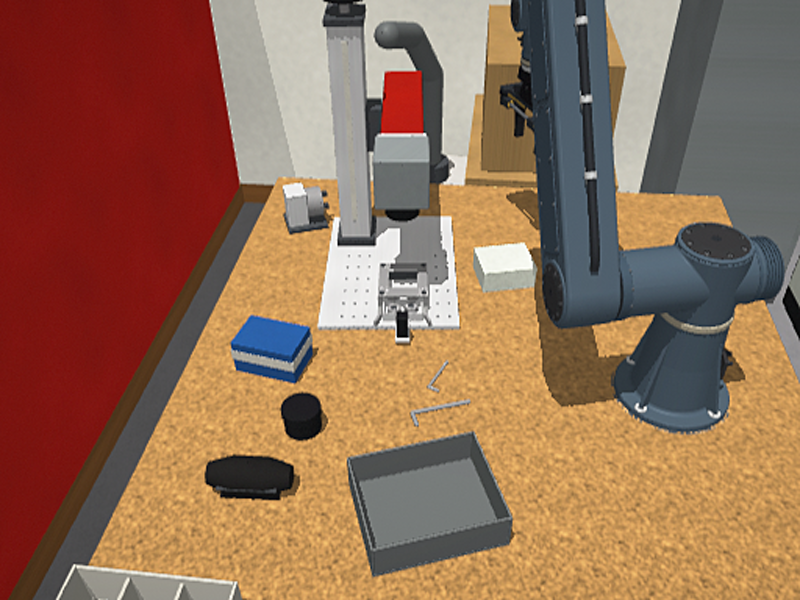

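Top view: the station's push-in is to the right (about world -y). Its plate spans (458..710, 215..393), the grip is at (453,330), and the bin's corners are about (147,345), (243,308), (288,420), (190,460). Next, enlarged crops.

Run:
```python
import cv2
a=cv2.imread("top_raw.png")[175:260,275:390]; b=cv2.imread("side_raw.png")[160:225,200:300]
a=cv2.resize(a,None,fx=6.9,fy=6.9,interpolation=cv2.INTER_CUBIC);cv2.imwrite("pics/tc.png",a)
b=cv2.resize(b,None,fx=8,fy=8,interpolation=cv2.INTER_CUBIC);cv2.imwrite("pics/sc.png",b);print(a.shape,b.shape)
```

```text
(586, 794, 3) (520, 800, 3)
```

View pics/tc.png

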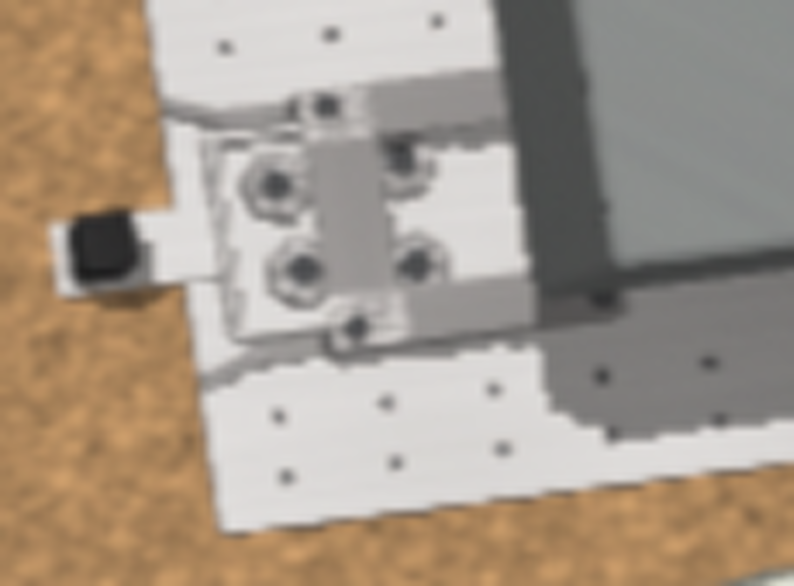

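View pics/sc.png

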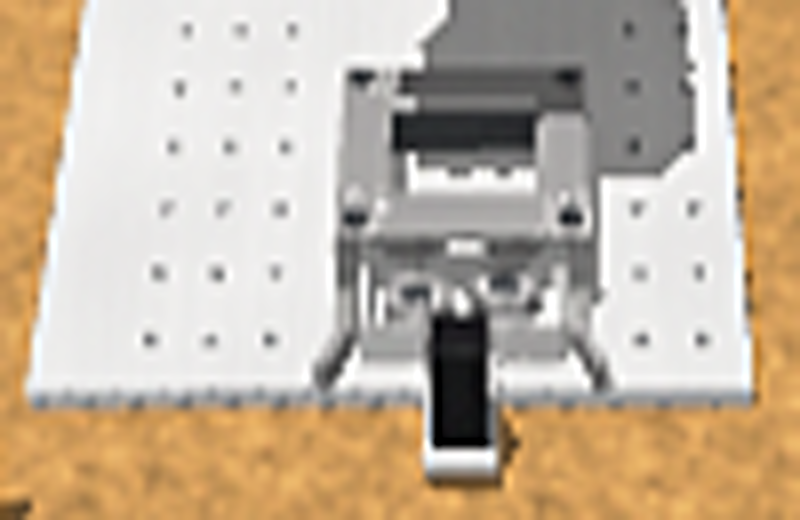

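Both crops show the tray nearly home with its four blanks under the frame. Grip top is at (103,245) in the top crop and (460,322) in the side crop, and the fence flare tips are at (163,108) and (203,385) in the top crop.

```bash
cat > h.py <<'E'
import numpy as np
C={n:np.load(f"{n}.npz") for n in("top","side")}
def w(n,p,z):
    fx,fy,cx,cy=C[n]["K"];P=C[n]["pose"]
    d=P[:3,:3]@[(p[0]-cx)/fx,(p[1]-cy)/fy,1];o=P[:3,3]
    return (o+d*(z-o[2])/d[2])[:2]
E
python3 - <<'E'
from h import *
np.set_printoptions(precision=4,suppress=True)
tc=lambda u,v:(u/6.9+275,v/6.9+175); sc=lambda u,v:(u/8+200,v/8+160); f=lambda u,v:(u/1.5625,v/1.5625)
for nm,z,t,s in[("grip",.072,(103,245),(460,322)),("flareL",.024,(163,108),(322,385)),("flareR",.024,(203,385),(603,385)),
  ("wallL",.034,(205,140),(360,325)),("wallR",.034,(235,340),(570,325)),("platR",.012,(222,532),(752,394)),("platL",.012,None,(30,394))]:
    print(nm, w("top",tc(*t),z) if t else w("top",f(458,235),z), w("side",sc(*s),z))
for n,P in(("top",[(147,345),(243,308),(288,420),(190,460)]),("side",[(512,516),(373,572),(348,460),(474,433)])):
    Q=np.array([w(n,f(*p),.07) for p in P]);print(n,Q.tolist(),Q.mean(0),[np.linalg.norm(Q[i]-Q[i-1]) for i in range(4)])
for nm,z,t,s in[("key1",.008,[(328,362),(342,355),(364,413)],[(469,402),(412,413)]),("key2",.006,[(377,378),(382,369),(420,384)],[]),("case",.064,[(233,180),(233,258)],[]),("can",.055,[(310,245)],[(302,400)]),("carton",.075,[(383,154),(428,160),(414,236),(371,228)],[]),("whbox",.055,[(557,418),(613,403),(634,468)],[])]:
    print(nm,[w("top",f(*p),z) for p in t],[w("side",f(*p),z) for p in s])
E
```

```text
grip [ 0.519  -0.0888] [ 0.5218 -0.0905]
flareL [ 0.5803 -0.1199] [ 0.5801 -0.103 ]
flareR [ 0.4658 -0.1322] [ 0.4668 -0.1143]
wallL [ 0.5652 -0.1355] [ 0.5679 -0.1305]
wallR [ 0.4831 -0.1446] [ 0.4825 -0.1389]
platR [ 0.4063 -0.1392] [ 0.407  -0.1288]
platL [ 0.7011 -0.1094] [ 0.701  -0.0994]
top [[0.5022091427908302, 0.44127927446424914], [0.5634306777585919, 0.27661441042606777], [0.36891500054894383, 0.1979748061580745], [0.30597982800134216, 0.36302974142140837]] [0.4351 0.3197] [np.float64(0.21125561153298297), np.float64(0.1756775278529432), np.float64(0.20981071478776908), np.float64(0.17664644802084115)]
side [[0.30415199980225593, 0.36954249756419166], [0.49926940082182647, 0.48509176969218626], [0.5682550173877744, 0.29037262412402154], [0.36699138906201967, 0.21092257111375834]] [0.4347 0.339 ] [np.float64(0.17061380339726614), np.float64(0.22676515267990638), np.float64(0.20657821991628283), np.float64(0.21637781542981982)]
key1 [array([0.4699, 0.1348]), array([0.4821, 0.1093]), array([0.3769, 0.0707])] [array([0.378 , 0.0806]), array([0.4811, 0.1194])]
key2 [array([0.4391, 0.0463]), array([0.4552, 0.0369]), array([ 0.4266, -0.0316])] []
case [array([0.7975, 0.2984]), array([0.6541, 0.2965])] []
can [array([0.6772, 0.1613])] [array([0.6766, 0.152 ])]
carton [array([0.8377, 0.0273]), array([ 0.8251, -0.0535]), array([ 0.6853, -0.0248]), array([0.7013, 0.051 ])] []
whbox [array([ 0.3615, -0.2662]), array([ 0.3851, -0.3656]), array([ 0.2737, -0.3946])] []
```

```bash
cat >> h.py <<'E'
from scipy.spatial.transform import Rotation as R
import json,os
def tool(yaw,tilt=0):
    """fingers' y line = -tray x; yaw = tray x heading (deg); tilt>0 = lip down"""
    b=R.from_euler('z',yaw,degrees=True)*R.from_euler('y',tilt,degrees=True)
    return b*R.from_matrix(np.array([[0,-1,0],[-1,0,0],[0,0,-1]]))  # cols: tool x=-tray y, y=-tray x, z=-tray z
def load():
    if os.path.exists('cmd.json'):
        d=json.load(open('cmd.json'));return np.array(d[0]),R.from_quat(d[1])
    return np.array([.277,-.56,.223]),R.from_quat([.97368,.2279,0,0])
def plan(*T):
    """T=(pos,Rot) targets; prints tool-frame rows; the last becomes the commanded pose"""
    p,r=load()
    for q,s in T:
        dp=np.round(r.inv().apply(np.array(q)-p),4); dr=np.round((r.inv()*s).as_rotvec(degrees=True),1)
        print(dr.tolist(),dp.tolist())
    json.dump([(p+r.apply(dp)).tolist(),(r*R.from_rotvec(dr,degrees=True)).as_quat().tolist()],open('cmd.json','w'))
E
python3 -c "
from h import *
Y=-84.1
plan(([.29,-.27,.223],tool(Y)),([.42,0,.2],tool(Y)),([.5195,-.0895,.15],tool(Y)))"
```

```text
[-0.0, -0.0, -159.6] [0.1404, -0.2541, 0.0]
[-0.0, -0.0, -159.6] [0.3767, -0.4384, 0.023]
[-0.0, -0.0, -159.6] [0.4261, -0.314, 0.073]
```

arm_command(delta_rot=[[0,0,-80],[0,0,-80],[0,0,-80],[0,0,-80],[0,0,-80],[0,0,-80],[0,0,-80],[0,0,-80],[0,0,-80],[0,0,-80],[0,0,-80],[0,0,-80]], delta_pos=[[0.14,-0.254,0],[0.14,-0.254,0],[0.14,-0.254,0],[0.14,-0.254,0],[0.14,-0.254,0],[0.14,-0.254,0],[0.14,-0.254,0],[0.14,-0.254,0],[0.14,-0.254,0],[0.14,-0.254,0],[0.14,-0.254,0],[0.14,-0.254,0]], gripper=[-1,-1,-1,-1,-1,-1,-1,-1,-1,-1,-1,-1], grip_force=60)

```text
time: 1.1
position: [0.29, -0.27, 0.2225]
tool_rot: [0.598, 0.801, 0.0, -0.0]
ft_force: [-0.8, -0.2, -0.0]
grip_width: 0.0867
grip_force: 0.0
```

```bash
cat >> h.py <<'E'
def sync(z=.0):
    from rig import status
    o=status.get_obs(); p=o["position"]; json.dump([p.tolist(),o["tool_rot"].tolist()],open('cmd.json','w'))
    print("t",o["time"],"p",np.round(p,4),"q",np.round(o["q"],2),"f",np.round(o["ft_force"],1),"w",round(o["grip_width"],4)); return o
E
python3 -c "
from h import *
sync()
Y=-84.1
plan(([.42,0,.2],tool(Y)),([.5195,-.0895,.15],tool(Y)))"
```

```text
t 1.1 p [ 0.29   -0.27    0.2225] q [-1.03  0.22  1.97 -0.    0.95 -1.32] f [-0.8 -0.2 -0. ] w 0.0867
[0.0, -0.0, -79.4] [0.2218, 0.2014, 0.0225]
[0.0, -0.0, -79.4] [0.1077, 0.2714, 0.0725]
```

arm_command(delta_rot=[[0,0,-79.4],[0,0,-79.4],[0,0,-79.4],[0,0,-79.4],[0,0,-79.4],[0,0,-79.4],[0,0,-79.4],[0,0,-79.4],[0,0,-79.4],[0,0,-79.4],[0,0,-79.4],[0,0,-79.4]], delta_pos=[[0.222,0.2,0.022],[0.222,0.2,0.022],[0.222,0.2,0.022],[0.222,0.2,0.022],[0.222,0.2,0.022],[0.222,0.2,0.022],[0.222,0.2,0.022],[0.11,0.265,0.06],[0.11,0.265,0.06],[0.11,0.265,0.06],[0.11,0.265,0.06],[0.11,0.265,0.06]], gripper=[-1,-1,-1,-1,-1,-1,-1,-1,-1,-1,-1,-1])

```text
time: 2.1
position: [0.5157, -0.0918, 0.1612]
tool_rot: [-0.05, 0.999, -0.0, 0.0]
ft_force: [-0.3, 0.7, 0.4]
grip_width: 0.0868
grip_force: 0.0
```

```bash
python3 -c "
from h import *
sync()
Y=-84.1
plan(([.5195,-.0895,.041],tool(Y)))
from rig import viewer
import cv2
cv2.imwrite('pics/s2.png',cv2.resize(viewer.camera('side')['pixels'][90:240,180:330],(600,600),interpolation=cv2.INTER_CUBIC))"
```

```text
t 2.1 p [ 0.5157 -0.0918  0.1612] q [-0.39  0.48  1.75 -0.    0.91 -2.06] f [-0.3  0.7  0.4] w 0.0868
[-0.0, 0.0, -0.2] [-0.0039, 0.002, 0.1202]
```

View pics/s2.png

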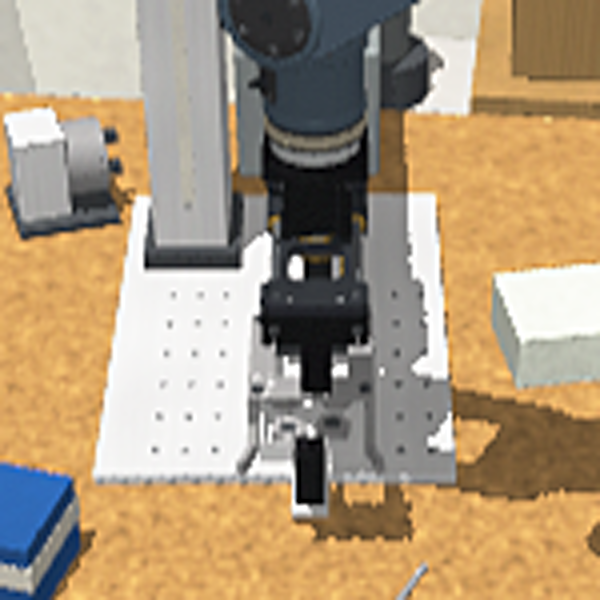

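The side view shows the gripper open along the tray axis. The finger tip (316,388) is in line with the grip (311,440), so I'm descending.

arm_command(delta_rot=[[0,0,-0.2],[0,0,-0.2],[0,0,-0.2],[0,0,-0.2],[0,0,-0.2],[0,0,-0.2],[0,0,-0.2],[0,0,-0.2],[0,0,-0.2]], delta_pos=[[-0.004,0.002,0.03],[-0.004,0.002,0.055],[-0.004,0.002,0.075],[-0.004,0.002,0.09],[-0.004,0.002,0.1],[-0.004,0.002,0.11],[-0.004,0.002,0.116],[-0.004,0.002,0.12],[-0.004,0.002,0.12]], gripper=[-1,-1,-1,-1,-1,-1,-1,-1,-1])

```text
time: 2.9
position: [0.517, -0.0877, 0.0424]
tool_rot: [-0.051, 0.999, 0.0, -0.0]
ft_force: [0.4, 0.1, -0.4]
grip_width: 0.0873
grip_force: 0.0
```

arm_command(delta_rot=[[0,0,0],[0,0,0],[0,0,0],[0,0,0],[0,0,0],[0,0,0],[0,0,0],[0,0,0]], delta_pos=[[0,0,0],[0,0,0],[0,0,0],[0,0,0],[0,0,0],[0,0,0],[0,0,0],[0,0,0]], gripper=[0,0.2,0.3,0.4,0.5,0.7,1,1], grip_force=60)

```text
time: 3.57
position: [0.5172, -0.0878, 0.0426]
tool_rot: [-0.052, 0.999, -0.0, 0.0]
ft_force: [0.4, 0.3, -0.6]
grip_width: 0.0414
grip_force: 0.0
```

```bash
python3 -c "
from h import *
sync()"
```

```text
t 3.5667 p [ 0.5172 -0.0878  0.0426] q [-0.38  0.68  1.82  0.    0.64 -2.06] f [ 0.4  0.3 -0.6] w 0.0414
```

arm_command(delta_rot=[[0,0,0],[0,0,0],[0,0,0],[0,0,0],[0,0,0],[0,0,0],[0,0,0]], delta_pos=[[0,0,0],[0,0,0],[0,0,0],[0,0,0],[0,0,0],[0,0,0],[0,0,0]], gripper=[1,1,1,1,1,1,1])

```text
time: 4.15
position: [0.5174, -0.088, 0.0426]
tool_rot: [-0.052, 0.999, -0.0, 0.0]
ft_force: [0.5, -1.0, -0.8]
grip_width: 0.024
grip_force: 60.0
```

```bash
python3 -c "
from h import *
o=sync(); print(o['grip_force'])"
```

```text
t 4.15 p [ 0.5174 -0.088   0.0426] q [-0.38  0.68  1.82 -0.    0.64 -2.06] f [ 0.5 -1.  -0.8] w 0.024
59.999168794602156
```

arm_command(delta_rot=[[0,0,0],[0,0,0],[0,0,0],[0,0,0],[0,0,0],[0,0,0],[0,0,0],[0,0,0],[0,0,0],[0,0,0],[0,0,0],[0,0,0]], delta_pos=[[0,0.001,0],[0,0.003,0],[0,0.006,0],[0,0.01,0],[0,0.016,0],[0,0.023,0],[0,0.031,0],[0,0.04,0],[0,0.049,0],[0,0.057,0],[0,0.063,0],[0,0.066,0]], gripper=[1,1,1,1,1,1,1,1,1,1,1,1])

```text
time: 5.15
position: [0.51, -0.0209, 0.0425]
tool_rot: [-0.052, 0.999, 0.0, -0.0]
ft_force: [-0.0, 0.2, -0.5]
grip_width: 0.0234
grip_force: 60.0
```

```bash
python3 -c "
from h import *
sync()
from rig import viewer
import cv2
a=cv2.resize(viewer.camera('top')['pixels'][160:260,240:373],(532,400),interpolation=cv2.INTER_CUBIC)
cv2.imwrite('pics/t3.png',a)"
```

```text
t 5.15 p [ 0.51   -0.0209  0.0425] q [-0.26  0.67  1.86  0.    0.61 -1.94] f [-0.   0.2 -0.5] w 0.0234
```

View pics/t3.png

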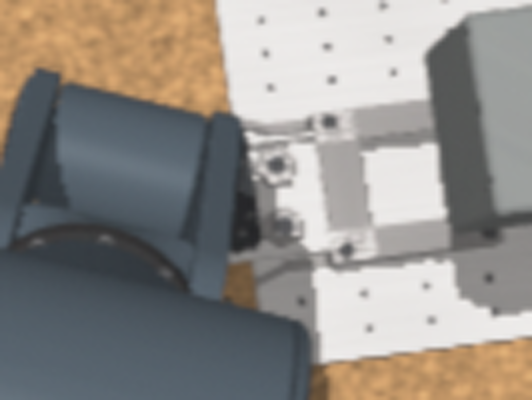

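The frame is clear and two blanks show at (275,165) and (285,225), with the rear pair still under the bar. Continuing the pull.

arm_command(delta_rot=[[0,0,0],[0,0,0],[0,0,0],[0,0,0],[0,0,0],[0,0,0],[0,0,0],[0,0,0],[0,0,0],[0,0,0],[0,0,0],[0,0,0]], delta_pos=[[0,0.001,0],[0,0.003,0],[0,0.006,0],[0,0.01,0],[0,0.016,0],[0,0.023,0],[0,0.031,0],[0,0.039,0],[0,0.046,0],[0,0.052,0],[0,0.056,0],[0,0.058,0]], gripper=[1,1,1,1,1,1,1,1,1,1,1,1])

```text
time: 6.2
position: [0.5042, 0.0364, 0.0425]
tool_rot: [-0.052, 0.999, 0.0, -0.0]
ft_force: [-0.2, -0.2, -2.1]
grip_width: 0.0236
grip_force: 60.0
```

arm_command(delta_rot=[[0,0,0],[0,0,0],[0,0,0],[0.5,0,0],[1,0,0],[2,0,0],[3,0,0],[4,0,0],[5,0,0],[6,0,0],[7,0,0],[8,0,0]], delta_pos=[[0,0.001,-0.001],[0,0.003,-0.002],[0,0.006,-0.003],[0,0.01,-0.004],[0,0.016,-0.005],[0,0.023,-0.006],[0,0.031,-0.007],[0,0.039,-0.008],[0,0.047,-0.009],[0,0.055,-0.01],[0,0.062,-0.01],[0,0.066,-0.01]], gripper=[1,1,1,1,1,1,1,1,1,1,1,1])

```text
time: 7.2
position: [0.4973, 0.102, 0.0526]
tool_rot: [-0.051, 0.996, -0.07, 0.004]
ft_force: [0.5, -0.2, -3.6]
grip_width: 0.0236
grip_force: 60.0
```

```bash
python3 -c "
from h import *
sync()
from rig import viewer
import cv2
a=cv2.resize(viewer.camera('side')['pixels'][110:290,150:390],(800,600),interpolation=cv2.INTER_CUBIC)
cv2.imwrite('pics/s4.png',a)"
```

```text
t 7.2 p [0.4973 0.102  0.0526] q [ 0.07  0.66  1.85 -0.23  0.64 -1.42] f [ 0.5 -0.2 -3.6] w 0.0236
```

View pics/s4.png

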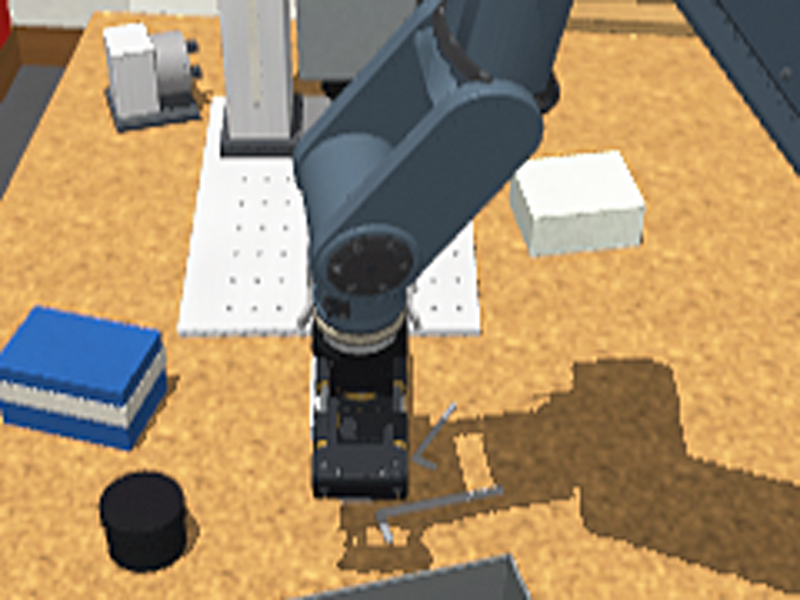

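All well: the wrist carries 3.6 N (tray and blanks), the gripper is clear of the plate, and the bin's near edge shows at the bottom (510,560). Next I carry the tray over the bin with the lip slightly up.

```bash
cat >> h.py <<'E'
def tcp(L,yaw,tilt):  # TCP for a lip position
    b=R.from_euler('z',yaw,degrees=True)*R.from_euler('y',tilt,degrees=True)
    return np.array(L)+b.apply([-.19,0,.0305-.003])
E
python3 -c "
from h import *
sync()
L=[.421,.363,.125]
print(tcp(L,-69,-10))
plan(([.485,.15,.14],tool(-82,-9)),([.42,.34,.165],tool(-75,-10)),(tcp(L,-69,-10),tool(-69,-10)))"
```

```text
t 7.25 p [0.4972 0.1028 0.0525] q [ 0.07  0.66  1.85 -0.23  0.64 -1.42] f [-0.5  1.7 -3.4] w 0.0238
[0.3522332  0.54214363 0.11908906]
[1.0, -0.3, -2.0] [0.0072, 0.0355, -0.0934]
[2.0, -1.4, -8.9] [0.0521, 0.2258, -0.1455]
[2.0, -2.3, -14.9] [0.0985, 0.4383, -0.129]
```

arm_command(delta_rot=[[0,0,0],[0.2,0,0],[0.5,0,-0.5],[1,-0.3,-1],[1,-0.3,-2],[1,-0.5,-3],[1.3,-0.7,-4.5],[1.5,-1,-6],[1.8,-1.2,-7.5],[2,-1.4,-8.5],[2,-1.4,-8.9],[2,-1.4,-8.9]], delta_pos=[[0,0.001,-0.01],[0.001,0.004,-0.025],[0.002,0.009,-0.042],[0.004,0.017,-0.06],[0.007,0.03,-0.078],[0.011,0.048,-0.095],[0.018,0.07,-0.11],[0.025,0.094,-0.122],[0.032,0.118,-0.132],[0.038,0.142,-0.14],[0.042,0.16,-0.145],[0.044,0.17,-0.145]], gripper=[1,1,1,1,1,1,1,1,1,1,1,1])

```text
time: 8.25
position: [0.4338, 0.2862, 0.1739]
tool_rot: [-0.13, 0.988, -0.085, 0.012]
ft_force: [-0.0, -0.0, -3.2]
grip_width: 0.0234
grip_force: 60.0
```

```bash
python3 -c "
from h import *
sync()
L=[.421,.363,.125]
plan(([.40,.38,.165],tool(-72,-10)),(tcp(L,-69,-10),tool(-69,-10)))"
```

```text
t 8.25 p [0.4338 0.2862 0.1739] q [ 0.47  0.48  1.71 -0.2   1.   -1.25] f [-0.  -0.  -3.2] w 0.0234
[0.1, -0.4, -2.9] [0.0084, 0.0994, -0.0083]
[0.1, -0.9, -5.9] [0.0126, 0.2737, 0.008]
```

arm_command(delta_rot=[[0,0,0],[0,0,-0.2],[0,0,-0.5],[0,-0.2,-1],[0,-0.3,-2],[0,-0.5,-3],[0,-0.6,-4],[0,-0.8,-5],[0,-0.9,-5.5],[0.1,-0.9,-5.9],[0.1,-0.9,-5.9],[0.1,-0.9,-5.9]], delta_pos=[[0,0.003,0],[0.001,0.01,-0.001],[0.002,0.022,-0.003],[0.004,0.042,-0.005],[0.006,0.07,-0.007],[0.008,0.1,-0.008],[0.009,0.13,-0.007],[0.01,0.165,-0.004],[0.011,0.2,0],[0.012,0.235,0.004],[0.0125,0.262,0.007],[0.0125,0.273,0.008]], gripper=[1,1,1,1,1,1,1,1,1,1,1,1])

```text
time: 9.25
position: [0.3516, 0.5424, 0.1151]
tool_rot: [-0.182, 0.979, -0.086, 0.014]
ft_force: [-0.2, -0.3, -3.2]
grip_width: 0.0235
grip_force: 60.0
```

```bash
python3 -c "
from h import *
sync()
from rig import viewer
import cv2
a=cv2.resize(viewer.camera('top')['pixels'][170:320,40:240],(800,600),interpolation=cv2.INTER_CUBIC)
cv2.imwrite('pics/t5.png',a)"
```

```text
t 9.25 p [0.3516 0.5424 0.1151] q [ 0.89  0.73  1.38 -0.16  1.13 -0.97] f [-0.2 -0.3 -3.2] w 0.0235
```

View pics/t5.png

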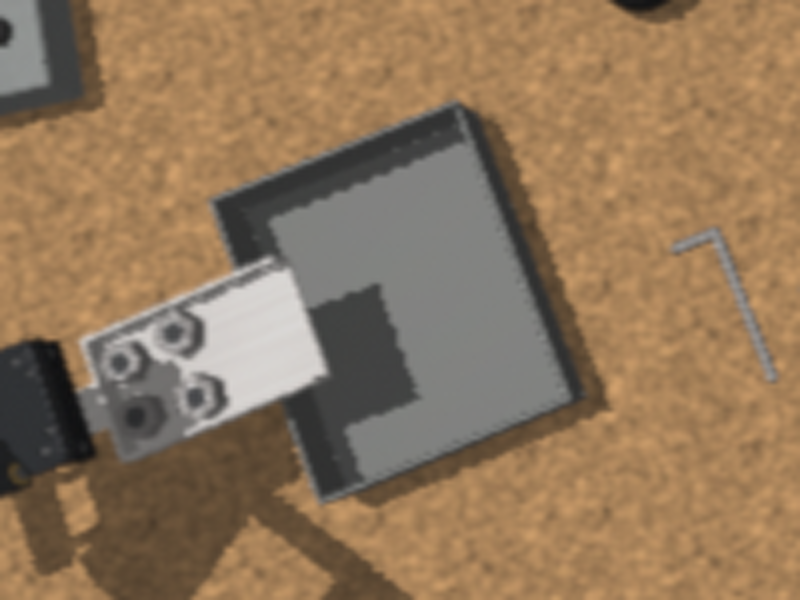

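All four blanks are in the tray at (120,360), (175,332), (200,395) and (140,415). The lip (308,320) is inside the bin rim, whose corners are (213,203), (460,103), (580,398) and (322,500). Now tilting.

```bash
python3 -c "
from h import *
T=lambda z,t:(tcp([.426,.349,z],-69,t),tool(-69,t))
plan(T(.115,0),T(.105,10),T(.1,20),T(.095,30),T(.095,40),T(.095,50),T(.095,58))"
```

```text
[-10.0, -0.2, 0.0] [-0.0, -0.0217, -0.024]
[-20.0, -0.2, 0.0] [0.0, -0.0332, -0.0449]
[-30.0, -0.2, -0.0] [0.0001, -0.0507, -0.068]
[-40.0, -0.2, -0.0] [0.0002, -0.0727, -0.0874]
[-50.0, -0.2, -0.0] [0.0003, -0.0995, -0.1074]
[-60.0, -0.2, -0.1] [0.0004, -0.1294, -0.1225]
[-68.0, -0.2, -0.1] [0.0004, -0.1549, -0.1307]
```

arm_command(delta_rot=[[-3,0,0],[-6.5,-0.1,0],[-10,-0.2,0],[-13.5,-0.2,0],[-16.5,-0.2,0],[-20,-0.2,0],[-23.5,-0.2,0],[-26.5,-0.2,0],[-30,-0.2,0],[-33.5,-0.2,0],[-36.5,-0.2,0],[-40,-0.2,0]], delta_pos=[[0,-0.006,-0.007],[0,-0.014,-0.015],[0,-0.0215,-0.024],[0,-0.0255,-0.031],[0,-0.029,-0.038],[0,-0.033,-0.045],[0,-0.039,-0.053],[0,-0.0445,-0.06],[0,-0.0505,-0.068],[0,-0.058,-0.0745],[0,-0.065,-0.081],[0,-0.0725,-0.0875]], gripper=[1,1,1,1,1,1,1,1,1,1,1,1])

```text
time: 10.3
position: [0.3737, 0.4849, 0.2167]
tool_rot: [-0.175, 0.95, 0.254, -0.047]
ft_force: [-0.8, -0.6, -2.3]
grip_width: 0.0233
grip_force: 60.0
```

```bash
python3 -c "
from h import *
sync()
T=lambda z,t:(tcp([.426,.349,z],-69,t),tool(-69,t))
plan(T(.095,40),T(.095,50),T(.095,58))"
```

```text
t 10.3 p [0.3737 0.4849 0.2167] q [ 0.47  0.49  1.67  0.62  1.02 -1.81] f [-0.8 -0.6 -2.3] w 0.0233
[-10.0, 0.1, -0.1] [-0.0002, -0.0047, -0.0275]
[-20.0, 0.1, -0.1] [-0.0003, -0.0179, -0.0582]
[-28.0, 0.1, -0.1] [-0.0003, -0.0322, -0.0809]
```

arm_command(delta_rot=[[-4,0,0],[-7,0,0],[-10,0,0],[-13.5,0,0],[-17,0,0],[-20,0,0],[-20,0,0],[-20,0,0],[-20,0,0],[-20,0,0],[-20,0,0],[-20,0,0]], delta_pos=[[0,-0.002,-0.011],[0,-0.003,-0.019],[0,-0.005,-0.0275],[0,-0.009,-0.037],[0,-0.013,-0.048],[0,-0.018,-0.058],[0,-0.018,-0.058],[0,-0.018,-0.058],[0,-0.018,-0.058],[0,-0.018,-0.058],[0,-0.018,-0.058],[0,-0.018,-0.058]], gripper=[1,1,1,1,1,1,1,1,1,1,1,1])

```text
time: 11.3
position: [0.3886, 0.446, 0.2575]
tool_rot: [-0.165, 0.892, 0.415, -0.076]
ft_force: [-0.6, -0.1, -2.2]
grip_width: 0.0234
grip_force: 60.0
```

```bash
python3 -c "
from h import *
sync()
from rig import viewer
import cv2
a=cv2.resize(viewer.camera('top')['pixels'][170:320,40:240],(600,450),interpolation=cv2.INTER_CUBIC)
cv2.imwrite('pics/t6.png',a)"
```

```text
t 11.3 p [0.3886 0.446  0.2575] q [ 0.24  0.5   1.76  0.93  1.23 -2.19] f [-0.6 -0.1 -2.2] w 0.0234
```

View pics/t6.png

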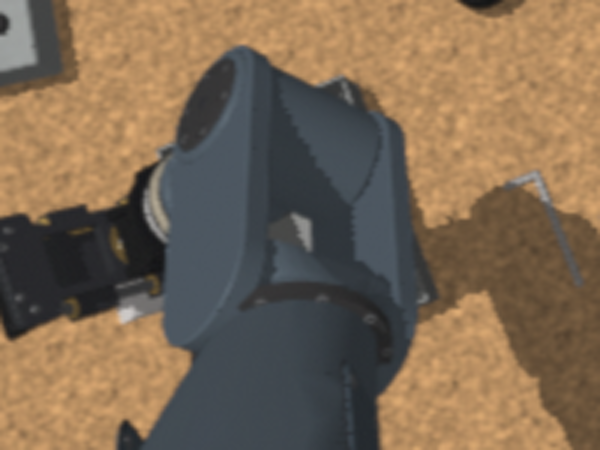

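The arm hides the bin here, but the wrist load fell by 1.1 N, which is the weight of four blanks. Levelling off and going back.

```bash
python3 -c "
from h import *
T=lambda z,t:(tcp([.426,.349,z],-69,t),tool(-69,t))
plan(T(.105,35),T(.115,20),T(.13,0))"
```

```text
[14.9, 0.1, 0.0] [-0.0001, 0.0071, 0.041]
[29.9, 0.1, 0.0] [-0.0001, 0.0025, 0.0831]
[49.9, 0.1, 0.0] [-0.0, -0.021, 0.1302]
```

arm_command(delta_rot=[[5,0,0],[10,0,0],[15,0,0],[20,0,0],[25,0,0],[30,0,0],[35,0,0],[40,0,0],[45,0,0],[50,0,0],[50,0,0],[50,0,0]], delta_pos=[[0,0.003,0.013],[0,0.006,0.027],[0,0.007,0.041],[0,0.006,0.055],[0,0.005,0.069],[0,0.0025,0.083],[0,-0.003,0.095],[0,-0.009,0.107],[0,-0.015,0.119],[0,-0.021,0.13],[0,-0.021,0.13],[0,-0.021,0.13]], gripper=[1,1,1,1,1,1,1,1,1,1,1,1])

```text
time: 12.35
position: [0.3565, 0.5268, 0.1565]
tool_rot: [-0.183, 0.983, -0.001, -0.001]
ft_force: [0.3, -0.1, -1.9]
grip_width: 0.0237
grip_force: 60.0
```

```bash
python3 -c "
from h import *
sync()
Y=-84.1
from rig import viewer
import cv2
a=cv2.imread('top_raw.png');b=viewer.camera('top')['pixels']
cv2.imwrite('top_mid.png',b)
plan(([.40,.38,.2],tool(-72)),([.45,.26,.2],tool(-78)),([.495,.14,.15],tool(Y)))"
```

```text
t 12.35 p [0.3565 0.5268 0.1565] q [ 0.8   0.62  1.46  0.    1.06 -1.14] f [ 0.3 -0.1 -1.9] w 0.0237
[-0.1, -0.1, 3.1] [0.0123, -0.1526, -0.0434]
[-0.1, -0.1, 9.1] [0.0088, -0.2826, -0.0432]
[-0.1, -0.1, 15.2] [0.0099, -0.4107, 0.0069]
```

arm_command(delta_rot=[[0,0,0],[0,0,1],[0,0,2],[0,0,3],[0,0,4.5],[0,0,6],[0,0,8],[0,0,9.5],[0,0,11],[0,0,13],[0,0,15],[-0.1,-0.1,15.2]], delta_pos=[[0.002,-0.015,-0.015],[0.004,-0.045,-0.03],[0.008,-0.08,-0.04],[0.011,-0.12,-0.043],[0.012,-0.16,-0.043],[0.011,-0.2,-0.043],[0.01,-0.24,-0.043],[0.009,-0.28,-0.043],[0.009,-0.32,-0.03],[0.009,-0.36,-0.015],[0.01,-0.395,0],[0.01,-0.41,0.007]], gripper=[1,1,1,1,1,1,1,1,1,1,1,1])

```text
time: 13.4
position: [0.4966, 0.1338, 0.151]
tool_rot: [-0.046, 0.999, 0.0, 0.002]
ft_force: [0.5, -0.5, -2.0]
grip_width: 0.0233
grip_force: 60.0
```

```bash
python3 -c "
from h import *
sync()
Y=-84.1
u=np.array([.1028,-.9947]);g=np.array([.5174,-.088])
P=lambda s,z,t:([*(g+u*s),z],tool(Y,t))
plan(P(-.21,.055,-1.5),P(-.205,.046,-1.5))
from rig import viewer
import cv2
a=viewer.camera('top')['pixels'];cv2.imwrite('top_m2.png',a)
# bright pixels in bin floor region
m=cv2.cvtColor(a,cv2.COLOR_BGR2GRAY)[190:300,90:190];o=cv2.cvtColor(cv2.imread('top_raw.png'),cv2.COLOR_BGR2GRAY)[190:300,90:190]
d=(cv2.absdiff(m,o)>25).astype('uint8');n,l,s,c=cv2.connectedComponentsWithStats(cv2.dilate(d,np.ones((3,3))))
print([(s[i].tolist(),c[i].round().tolist()) for i in range(1,n) if s[i][4]>20])"
```

```text
t 13.4 p [0.4966 0.1338 0.151 ] q [ 0.05  0.48  1.78  0.    0.87 -1.62] f [ 0.5 -0.5 -2. ] w 0.0233
[1.5, 0.2, -0.6] [0.0023, -0.0128, 0.096]
[1.5, 0.2, -0.6] [0.0022, -0.0178, 0.105]
[([51, 0, 49, 98, 3369], [76.0, 45.0]), ([38, 82, 62, 28, 1040], [74.0, 100.0])]
```

arm_command(delta_rot=[[1,0,-0.6],[1.5,0.2,-0.6],[1.5,0.2,-0.6],[1.5,0.2,-0.6],[1.5,0.2,-0.6],[1.5,0.2,-0.6],[1.5,0.2,-0.6],[1.5,0.2,-0.6]], delta_pos=[[0.001,-0.004,0.02],[0.002,-0.008,0.045],[0.002,-0.013,0.07],[0.002,-0.013,0.09],[0.002,-0.015,0.1],[0.002,-0.018,0.105],[0.002,-0.018,0.105],[0.002,-0.018,0.105]], gripper=[1,1,1,1,1,1,1,1])

```text
time: 14.12
position: [0.4963, 0.1208, 0.0471]
tool_rot: [-0.054, 0.998, -0.013, 0.001]
ft_force: [0.1, 0.6, -2.2]
grip_width: 0.0234
grip_force: 60.0
```

```bash
python3 -c "
from h import *
sync()
Y=-84.1
u=np.array([.1028,-.9947]);g=np.array([.5174,-.088])
P=lambda s,z,t:([*(g+u*s),z],tool(Y,t))
plan(P(-.16,.046,-1.5),P(-.12,.046,-1.5))
from rig import viewer
import cv2
a=viewer.camera('top')['pixels'];b=viewer.camera('side')['pixels']
a=cv2.resize(a[140:300,80:380],(796,424),interpolation=cv2.INTER_CUBIC)
b=cv2.resize(b[265:375,210:340],(208,176),interpolation=cv2.INTER_CUBIC)
o=np.zeros((600,796,3),'uint8');o[:424]=a;o[424:,:208]=b
c=viewer.camera('side')['pixels'][160:270,200:330]
o[424:,300:508]=cv2.resize(c,(208,176),interpolation=cv2.INTER_CUBIC)
cv2.imwrite('pics/m10.png',o)"
```

```text
t 14.1167 p [0.4963 0.1208 0.0471] q [ 0.04  0.67  1.85 -0.04  0.62 -1.61] f [ 0.1  0.6 -2.2] w 0.0234
[0.0, 0.0, 0.3] [0.0008, -0.0498, 0.0024]
[0.0, 0.0, 0.3] [0.001, -0.0898, 0.0034]
```

arm_command(delta_rot=[[0,0,0.1],[0,0,0.2],[0,0,0.3],[0,0,0.3],[0,0,0.3],[0,0,0.3],[0,0,0.3],[0,0,0.3],[0,0,0.3],[0,0,0.3],[0,0,0.3]], delta_pos=[[0,-0.005,0],[0,-0.015,0.001],[0.001,-0.025,0.001],[0.001,-0.035,0.002],[0.001,-0.045,0.002],[0.001,-0.055,0.002],[0.001,-0.065,0.002],[0.001,-0.075,0.003],[0.001,-0.083,0.003],[0.001,-0.09,0.003],[0.001,-0.09,0.003]], gripper=[1,1,1,1,1,1,1,1,1,1,1])

```text
time: 15.18
position: [0.505, 0.03, 0.0455]
tool_rot: [-0.051, 0.999, -0.013, 0.001]
ft_force: [1.3, 0.6, -1.6]
grip_width: 0.0233
grip_force: 60.0
```

```bash
python3 -c "
from h import *
o=sync();print(o['moment'])
Y=-84.1
u=np.array([.1028,-.9947]);g=np.array([.5174,-.088])
P=lambda s,z,t:([*(g+u*s),z],tool(Y,t))
plan(P(-.09,.0435,-.3),P(-.05,.043,0),P(-.012,.0428,0))"
```

```text
t 15.1833 p [0.505  0.03   0.0455] q [-0.15  0.66  1.87 -0.04  0.6  -1.78] f [ 1.3  0.6 -1.6] w 0.0233
[ 0.27233262 -0.08949874  0.00923357]
[-1.2, -0.0, -0.0] [-0.0002, -0.0286, 0.0028]
[-1.5, -0.0, -0.0] [-0.0002, -0.0686, 0.0043]
[-1.5, -0.0, -0.0] [-0.0002, -0.1065, 0.0055]
```

arm_command(delta_rot=[[-0.4,0,0],[-0.8,0,0],[-1.2,0,0],[-1.3,0,0],[-1.4,0,0],[-1.5,0,0],[-1.5,0,0],[-1.5,0,0],[-1.5,0,0],[-1.5,0,0],[-1.5,0,0],[-1.5,0,0]], delta_pos=[[0,-0.008,0.001],[0,-0.018,0.002],[0,-0.028,0.003],[0,-0.038,0.003],[0,-0.048,0.0035],[0,-0.058,0.004],[0,-0.068,0.0043],[0,-0.078,0.0046],[0,-0.088,0.005],[0,-0.098,0.0052],[0,-0.106,0.0055],[0,-0.106,0.0055]], gripper=[1,1,1,1,1,1,1,1,1,1,1,1])

```text
time: 16.18
position: [0.5163, -0.076, 0.0428]
tool_rot: [-0.051, 0.999, -0.0, 0.0]
ft_force: [0.3, 0.7, -2.2]
grip_width: 0.0235
grip_force: 60.0
```

```bash
python3 -c "
from h import *
o=sync();print(o['moment'])"
```

```text
t 16.1833 p [ 0.5163 -0.076   0.0428] q [-0.36  0.68  1.83 -0.    0.63 -2.03] f [ 0.3  0.7 -2.2] w 0.0235
[ 0.2183353  -0.17658114  0.01330913]
```

arm_command(delta_rot=[[0,0,0],[0,0,0],[0,0,0],[0,0,0],[0,0,0],[0,0,0]], delta_pos=[[0,-0.003,0.0003],[0,-0.006,0.0005],[0,-0.009,0.0005],[0,-0.012,0.0005],[0,-0.014,0.0005],[0,-0.014,0.0005]], gripper=[1,1,1,1,1,1])

```text
time: 16.68
position: [0.5172, -0.0882, 0.0425]
tool_rot: [-0.052, 0.999, 0.0, -0.0]
ft_force: [0.1, 1.4, 3.5]
grip_width: 0.0236
grip_force: 60.0
```

arm_command(delta_rot=[[0,0,0],[0,0,0],[0,0,0],[0,0,0]], delta_pos=[[0,-0.0015,0],[0,-0.003,0],[0,-0.004,0],[0,-0.004,0]], gripper=[1,1,1,1])

```text
time: 17.02
position: [0.5175, -0.0919, 0.0425]
tool_rot: [-0.052, 0.999, 0.0, -0.0]
ft_force: [-1.1, 1.9, 5.2]
grip_width: 0.0233
grip_force: 60.0
```

arm_command(delta_rot=[[0,0,0],[0,0,0],[0,0,0],[0,0,0],[0,0,0]], delta_pos=[[0,-0.0015,-0.0003],[0,-0.003,-0.0003],[0,-0.0045,-0.0003],[0,-0.005,-0.0003],[0,-0.005,-0.0003]], gripper=[1,1,1,1,1])

```text
time: 17.43
position: [0.5178, -0.0961, 0.0425]
tool_rot: [-0.052, 0.999, 0.001, -0.001]
ft_force: [0.2, 5.4, 3.4]
grip_width: 0.0236
grip_force: 60.0
```

arm_command(delta_rot=[[0,0,0],[0,0,0],[0,0,0],[0,0,0]], delta_pos=[[0,-0.001,0],[0,-0.002,0],[0,-0.003,0],[0,-0.003,0]], gripper=[1,1,1,1])

```text
time: 17.77
position: [0.5174, -0.0962, 0.0425]
tool_rot: [-0.052, 0.999, 0.003, -0.001]
ft_force: [1.4, 17.5, 6.2]
grip_width: 0.0236
grip_force: 60.1
```

arm_command(delta_rot=[[0,0,0],[0,0,0],[0,0,0]], delta_pos=[[0,0.001,0],[0,0.002,-0.0001],[0,0.002,-0.0002]], gripper=[1,1,1])

```text
time: 18.02
position: [0.5175, -0.0961, 0.0425]
tool_rot: [-0.052, 0.999, 0.001, -0.001]
ft_force: [1.0, 9.3, 2.5]
grip_width: 0.0238
grip_force: 60.0
```

arm_command(delta_rot=[[0,0,0],[0,0,0],[0,0,0],[0,0,0],[0,0,0],[0,0,0],[0,0,0]], delta_pos=[[0,0,0],[0,0,0],[0,0,0],[0,0,0],[0,0,0],[0,0,0],[0,0,0]], gripper=[0.3,0.2,0.1,0,0,0,0])

```text
time: 18.6
position: [0.518, -0.0982, 0.0427]
tool_rot: [-0.052, 0.999, 0.0, -0.0]
ft_force: [0.8, -0.3, 0.3]
grip_width: 0.0432
grip_force: 0.0
```

arm_command(delta_rot=[[0,0,0],[0,0,0],[0,0,0],[0,0,0],[0,0,0]], delta_pos=[[0,-0.003,0],[0,-0.006,0],[0,-0.008,0],[0,-0.01,0],[0,-0.01,0]], gripper=[0,0,0,0,0])

```text
time: 19.02
position: [0.5182, -0.1058, 0.0426]
tool_rot: [-0.051, 0.999, 0.002, -0.001]
ft_force: [1.3, 8.2, 2.5]
grip_width: 0.0433
grip_force: 3.9
```

arm_command(delta_rot=[[0,0,0],[0,0,0],[0,0,0],[0,0,0]], delta_pos=[[0,-0.0005,0],[0,-0.001,0],[0,-0.001,0],[0,-0.001,0]], gripper=[0,0,0,0])

```text
time: 19.35
position: [0.5181, -0.1059, 0.0426]
tool_rot: [-0.051, 0.999, 0.003, -0.002]
ft_force: [1.5, 9.7, 2.8]
grip_width: 0.0436
grip_force: 5.1
```

arm_command(delta_rot=[[0,0,0],[0,0,0],[0,0,0],[0,0,0],[0,0,0],[0,0,0],[0,0,0],[0,0,0],[0,0,0],[0,0,0],[0,0,0],[0,0,0]], delta_pos=[[0,0.004,0],[0,0.008,0],[0,0.011,0],[0,0.011,0],[0,0.011,-0.01],[0,0.011,-0.025],[0,0.011,-0.045],[0,0.011,-0.07],[0,0.011,-0.1],[0,0.02,-0.13],[0.03,0.05,-0.16],[0.06,0.08,-0.16]], gripper=[0,0,0,0,0,0,0,0,0,0,0,0])

```text
time: 20.35
position: [0.4635, -0.0439, 0.2065]
tool_rot: [-0.051, 0.999, -0.002, 0.006]
ft_force: [0.7, 1.5, -1.2]
grip_width: 0.0437
grip_force: 0.0
```

arm_command(delta_rot=[[0,0,0],[0,0,0],[0,0,0],[0,0,0],[0,0,0]], delta_pos=[[0.02,0,0],[0.05,0,0],[0.06,0,0],[0.06,0,0],[0.06,0,0]], gripper=[0,0,0,0,0])

```text
time: 20.77
position: [0.4001, -0.0486, 0.2025]
tool_rot: [-0.052, 0.999, -0.0, 0.001]
ft_force: [0.9, -1.7, 0.2]
grip_width: 0.0433
grip_force: 0.0
```

```bash
python3 -c "
from h import *
sync()
from rig import viewer
import cv2
a=viewer.camera('top')['pixels'];b=viewer.camera('side')['pixels']
r=lambda i,w,h:cv2.resize(i,(w,h),interpolation=cv2.INTER_CUBIC)
o=np.zeros((600,800,3),'uint8')
o[:300,:400]=r(a[190:300,85:232],400,300)
o[:300,400:]=r(a[175:260,275:390],400,300)
o[300:,:400]=r(b[265:375,205:352],400,300)
o[300:,400:]=r(b[140:230,190:310],400,300)
cv2.imwrite('pics/m11.png',o)"
```

```text
t 20.7667 p [ 0.4001 -0.0486  0.2025] q [-0.4   0.26  1.98  0.    0.89 -2.07] f [ 0.9 -1.7  0.2] w 0.0433
```

View pics/m11.png

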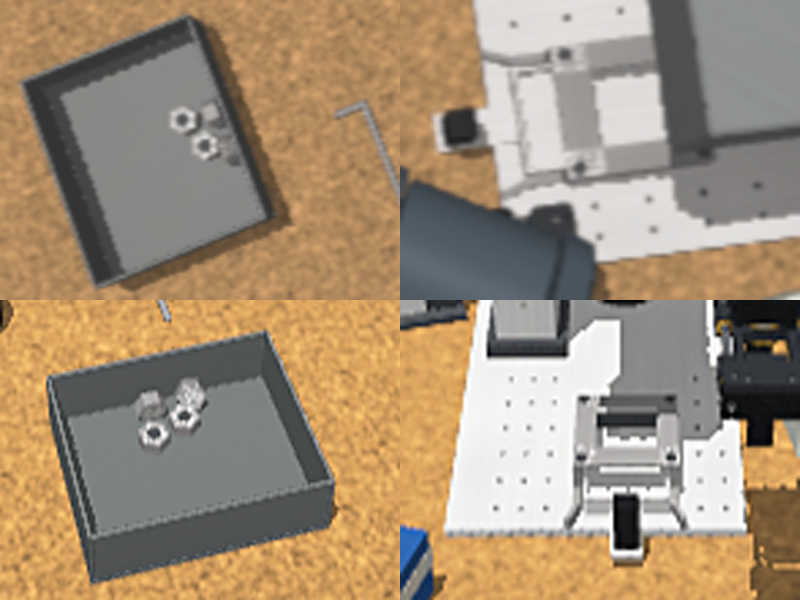

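The picture shows all four blanks in the bin: (182,120), (205,146) and two leaning at the wall near (212,110) and (230,150). The tray is empty and home, with its grip at (460,127), and the gripper is clear. Handing in.

```bash
python3 -c "
from rig import robot
print(robot.hand_in())"
```

```text
the job is handed in; nothing more can be done
None
```

The job is handed in at about 21 s: all four blanks are in the bin, and the empty tray is back against the end stop and released, with nothing else seen to have moved.

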